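# Check out a jar of solder paste at the barcode reader

### The arm

A 6-joint arm with a two-finger parallel gripper is mounted at the origin on the work surface. World frame = base frame: x ahead of the robot, y to its left, z up, the work surface at z = 0. Lengths are in m, angles in rad, forces in N, time in s.
With the tool pointing down it reaches from about 0.275 to 0.75 m from the base axis. Payload 10.2 kg.
Tool frame: the origin (TCP) lies midway between the tips of the shut fingers; the grasp point (between the pads) lies 19 mm behind it (env.hold_point_z is the distance from the TCP to the grasp point, in m); z points along the fingers, y is the line along which they close (so a half turn about z gives the same grasp; the last joint's range is limited). The gripper opens to 85 mm and grips with 20 to 120 N. Pads are 22 mm wide; open, the fingers measure 114 mm over their backs; the gripper's body (76 mm by 85 mm) begins 54 mm behind the grasp point. The pads swing forward as they close: fully open they stand 13 mm farther back than shut.
Start: joints at [1.02, 0.313, 1.498, -0, 1.331, -0.223], TCP at [0.169, 0.497, 0.231] pointing down, gripper open.
Joint ranges: [-2.94, 2.94], [-0.97, 2.17], [0.19, 2.56], [-1.23, 4.37], [0.02, 3.11], [-2.88, 2.88]. Speed limits (rad/s): [2.39, 2.39, 3.01, 3.14, 3.14, 3.14].

### API

Orientations are given as a unit quaternion [x, y, z, w].
In Python, from bench import env, kinematics, monitor, eyes, job gives the robot as it stands. The module is installed in compiled form; this text tells all that it offers. Calls block until the motion is done:
- env.reach(position, orientation): joint-space move of the TCP to a pose.
- env.movel(position, velocity=0.15, frame=None, guard=None): straight line of the TCP; frame=None keeps the orientation; velocity is the mean speed in m/s. With guard (N) it stops when the force on the tool has changed by that much, and returns True; else False.
- env.set_joints(angles): joint-space move.
- env.release() and env.close_gripper(effort=None): open the fingers fully, or close them until they stop; effort is the grip in N (None keeps the last).
- env.hold(seconds).
- kinematics.ik(position, orientation): joint angles nearest the present ones, or None.
- monitor.sense(): the state.
- eyes.grab_frame(name): name is "scene" or "top"; returns a dict with "frame" (384x512x3 uint8, red, green, blue), "mtx" (3x3 intrinsics, pixels), "k1" (the pictures are not rectified: a ray, as slopes to the right and down, at radius r is drawn at 1 + k1 r^2 times it, then the intrinsics apply), "view" (4x4, takes a point from world to camera coordinates). Camera axes: x right, y down, z forward; pixel columns grow to the right and rows downward; lengths in m; the calibration is good to about 2 mm. A picture is of the moment at which its call begins. There is no depth.
A pose or a line that the arm cannot do raises env.MotionError and nothing moves.
- job.hand_in(): hands the job in; it is judged then, once.
The state is a dict: "clock": time; "joints": joint angles; "qvel": joint speeds; "joint_efforts": joint torques, N m; "position": TCP position; "ee_rot": TCP orientation; "contact_force": force on the tool from outside, world axes, zero at the start; "ft_torque": the same for the moment, N m; "finger_gap": opening from 0.0 (shut) to 1.0 (fully open); "gripper_force": force on a finger pad.
Only numpy, scipy, OpenCV 4.12 (cv2) and the standard library are available. Lean on these libraries where they do the work, as an engineer would, in place of code of your own. Each camera call takes 0.05 s, during which the arm holds its last target. There are 200 camera calls.

### The job

Check out the jar of solder paste: take the green jar with the black lid from the cardboard and stand it gently on the sloping plate of the barcode reader, flat on its base and close against the two stop pins, turned so that its barcode label squarely faces the reader's red window. Let go of it there, and leave the solder spool, the cutters and the drink can where they are.

Things in the scene. Friction and masses are not known exactly. Their poses are not given: they have to be found in the camera images.
- jar_center (a point): The solder-paste jar: loose upright cylinder, 62 mm tall, 0.2 to 0.4 kg. Green body 52 mm across, from the base to 45 mm up, then a black lid 55 mm across, 17 mm high. This point is its centre, on the axis, 31 mm above the base. z runs up the axis to the lid, x from the axis out through the middle of the barcode label. It starts upright on the cardboard, turned any way.
- code (a point): The middle of the white barcode label with black bars (31 mm wide round the jar, 30 mm high) on the jar's green side: 26 mm from the axis along the jar's x, 22 mm above its base. Same axes as the jar. A yellow seal strip, 10 mm wide, runs over the side and top edge of the lid right above the label.
- spot (a point): The jar's place: the point on the sloping black rubber plate where the middle of the jar's base lies when the jar touches both stop pins. x runs up the slope to the reader, z is square to the plate, leaning 25 degrees from vertical to the plate's low end, y is level. The pins, 8 mm thick and 20 mm high, stand at x = -21, y = +21 and -21 mm. The jar does not tip here by itself.
- window (a point): The middle of the red window of the barcode reader, a fixed black block 46 mm wide and 34 mm deep that stands 52 mm above the plate at its upper end. The window looks down the slope at the spot from 97 mm away, 28 mm above the plate. Same axes as the spot.
- stand: The fixed grey steel stand that carries the sloping plate and the reader: 166 mm deep, 130 mm wide. Origin on the table under the middle of its low front edge, 42 mm short of the spot; x points level to its high end, z up. The plate slopes at 25 degrees, from 14 mm above the table at the low end to 90 mm at the high end; it reaches from 45 mm below to 135 mm above the spot, along the slope.
- mat: The piece of brown cardboard taped to the table, 210 x 320 mm and 4 mm thick, fixed. Origin at the centre of its underside. The jar, the spool and the cutters start on it.
- spool_center (a point): Bystander: a spool of solder with blue flanges standing on one flange on the cardboard, 54 mm in diameter, 40 mm tall; this point is its centre.
- cutters: Bystander: small red-handled flush cutters lying flat on the cardboard, 135 mm long along their y (jaws to +y), 44 mm wide, 12 mm high. Origin at their middle, on the underside.
- can_center (a point): Bystander: a red and silver drink can standing on the table, 65 mm in diameter, 122 mm tall; this point is its centre, 61 mm up.
There are look-alikes about, which are no part of the job. Several things look just like the part that bears jar_center: the one meant starts farthest to the robot's right.

How it is judged:
At the end, for the whole second after the job is handed in: The jar stands right way up and at rest, flat on the sloping plate (within 5 degrees), its axis within 12 mm up the slope and 10 mm sideways of the spot against the stop pins, its barcode label turned to the reader's window within 15 degrees, released (x of jar_center in the frame of spot between -0.006 and 0.012 m and y of jar_center in the frame of spot between -0.01 and 0.01 m and z of jar_center in the frame of spot between 0.027 and 0.035 m and angle between the z axis of jar_center and the z axis of spot, either way round below 0.09 rad and angle between the x axis of jar_center and the x axis of spot, either way round below 0.27 rad and x of code in the frame of spot above 0.01 m and z of code in the frame of spot below 0.027 m and linear speed of jar below 0.02 m/s); the robot touches nothing.
It fails at once if The jar is dropped or pressed hard on the reader stand (more than 45 N between them) (contact force between jar and stand above 45 N).
It fails at once if The solder spool is moved more than 20 mm (distance of spool_center from where it was at the start of the episode above 0.02 m).
It fails at once if The cutters are moved more than 20 mm (distance of cutters from where it was at the start of the episode above 0.02 m).
It fails at once if The drink can is moved more than 20 mm or tipped over (distance of can_center from where it was at the start of the episode above 0.02 m).
It also fails if it takes over 40 s, if anything falls off the work surface, if the arm or the gripper's body presses on something with over 40 N, if the wrist force passes 120 N, or if a joint passes its speed limit or range.

## Working session

There is one attempt and no reset: what is moved stays moved. The work goes in short steps, each a Python script; the robot and the scene stay as the last script left them, time stands still between calls to the robot, and variables do not carry over. Pictures are saved under pics/ and viewed, at most 10 in all, crops included, and the job is handed in when it is done.

```bash
mkdir -p pics; python3 - <<'E'
from bench import env,monitor,eyes
import cv2,numpy as np
for n in("scene","top"):
    f=eyes.grab_frame(n); cv2.imwrite(f"pics/{n}0.png",f["frame"][:,:,::-1]); 
    V=f["view"];print(n,f["mtx"].round(1).tolist(),f["k1"],(-V[:3,:3].T@V[:3,3]).round(3), V[:3,:3].round(2).tolist())
s=monitor.sense();print(s["clock"],s["ee_rot"],env.hold_point_z)
E
```

```text
scene [[437.8, 0.0, 258.0], [0.0, 437.8, 193.3], [0.0, 0.0, 1.0]] 0.054318073183026776 [1.208 0.488 1.098] [[-0.56, 0.83, 0.01], [0.66, 0.46, -0.6], [-0.5, -0.33, -0.8]]
top [[460.2, 0.0, 255.9], [0.0, 460.2, 189.1], [0.0, 0.0, 1.0]] -0.11235601145393927 [0.471 0.046 1.376] [[0.02, -1.0, 0.0], [-1.0, -0.02, -0.09], [0.09, -0.0, -1.0]]
0.1 [ 1.63162044e-01  9.86599120e-01 -5.28014612e-04 -2.13549523e-04] 0.0187
```

View pics/scene0.png

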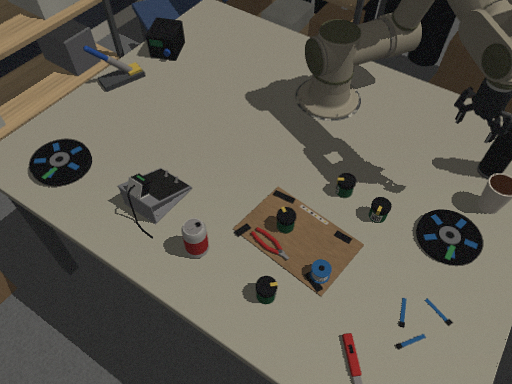

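View pics/top0.png

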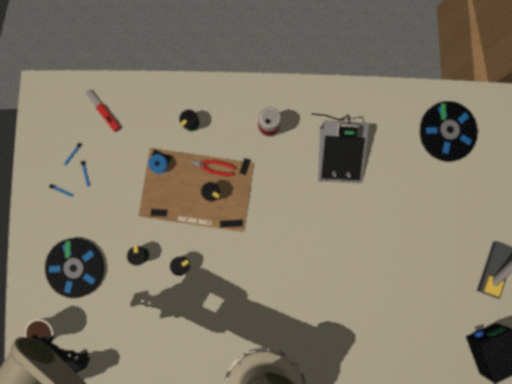

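The top view shows four green jars with black lids, at (190,120), (211,191), (138,255) and (180,266). In this view the robot's right is image right, so the one meant is (211,191), which is also the only one on the cardboard. The stand is at (343,155) with its pins at its low end, near row 178. I'll confirm both with one enlarged crop sheet.

```bash
cat > h.py <<'E'
import cv2,numpy as np
def und(f,px):
    m=f["mtx"];k=f["k1"];px=np.atleast_2d(px).astype(float)
    d=np.c_[(px[:,0]-m[0,2])/m[0,0],(px[:,1]-m[1,2])/m[1,1]];u=d.copy()
    for _ in range(20): u=d/(1+k*(u**2).sum(1,keepdims=True))
    return u
def rays(f,px):
    V=f["view"];R=V[:3,:3];u=und(f,px)
    return -R.T@V[:3,3],np.c_[u,np.ones(len(u))]@R
def onz(f,px,z):
    c,d=rays(f,px);return c+d*((z-c[2])/d[:,2])[:,None]
def tri(f1,p1,f2,p2):
    c1,d1=rays(f1,p1);c2,d2=rays(f2,p2);d1,d2=d1[0],d2[0]
    t=np.linalg.lstsq(np.c_[d1,-d2],c2-c1,rcond=None)[0];a=c1+t[0]*d1;b=c2+t[1]*d2
    return (a+b)/2,np.linalg.norm(a-b)
def proj(f,P):
    V=f["view"];q=np.atleast_2d(P)@V[:3,:3].T+V[:3,3];u=q[:,:2]/q[:,2:];u=u*(1+f["k1"]*(u**2).sum(1,keepdims=True))
    return u*[f["mtx"][0,0],f["mtx"][1,1]]+[f["mtx"][0,2],f["mtx"][1,2]]
E
python3 - <<'E'
import cv2,numpy as np
t=cv2.imread("pics/top0.png");s=cv2.imread("pics/scene0.png")
def c(i,x,y,w,h): return cv2.convertScaleAbs(cv2.resize(i[y:y+h,x:x+w],(400,300),interpolation=cv2.INTER_CUBIC),alpha=1.6,beta=10)
cv2.imwrite("pics/m.png",np.vstack([np.hstack([c(t,180,150,80,60),c(t,303,110,80,60+15)]) ,np.hstack([c(s,246,190,80,60),c(s,115,165,80,60)])]))
cv2.imwrite("pics/m.png",np.vstack([np.hstack([c(t,180,150,80,60),c(t,303,125,80,60)]) ,np.hstack([c(s,246,190,80,60),c(s,115,165,80,60)])]))
E
```

```text
(no output)
```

View pics/m.png

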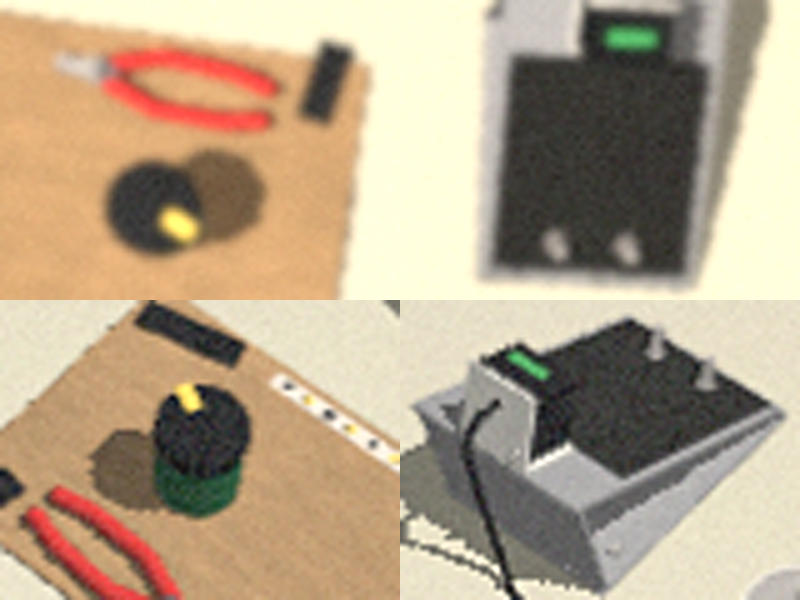

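The crop confirms the jar, with its lid centred near (210.6,191) in the top image. The yellow seal is toward lower right, and the red cutters are just above it. The stand's pins have bases near (332.6,172) and (347,172.6), and the reader is at the far end. Next I turn these into positions.

```bash
cat > m.py <<'E'
from bench import eyes
from h import *
T=eyes.grab_frame("top");S=eyes.grab_frame("scene")
def blob(f,win,fn):
    x,y,w,h=win;hsv=cv2.cvtColor(np.ascontiguousarray(f["frame"][y:y+h,x:x+w]),cv2.COLOR_RGB2HSV)
    m=fn(hsv).astype(np.uint8);n,l,st,c=cv2.connectedComponentsWithStats(m);i=1+np.argmax(st[1:,4]);return c[i]+[x,y],(l==i),st[i]
yel=lambda h:(abs(h[...,0].astype(int)-27)<8)&(h[...,1]>130)&(h[...,2]>110)
E
python3 - <<'E'
from m import *
np.set_printoptions(precision=4,suppress=True)
c,l,st=blob(T,(198,178,22,30),lambda h:((h[...,2]<50)|yel(h)))
(cx,cy),r=cv2.minEnclosingCircle(np.argwhere(l)[:,::-1].astype(np.float32))
print("lid px",c,st,cx+198,cy+178,r)
y,_,sy=blob(T,(198,178,30,30),yel);print("yel",y,sy)
L=onz(T,[c],.06)[0];L2=onz(T,[[cx+198,cy+178]],.066)[0];Y=onz(T,[y],.062)[0]
print("lid",L,L2,"yel",Y,"r",np.hypot(*(Y-L2)[:2]),"ang",np.degrees(np.arctan2(*(Y-L2)[1::-1])))
ys,_,ss=blob(S,(265,200,50,50),yel);print("scene yel",ys,ss, onz(S,[ys],.062), tri(T,y,S,ys))
q=lambda X,Y,o:((X+.5)/5-.5+o[0],(Y+.5)/5-.5+o[1])
tp=[q(x-400,y,(303,125)) for x,y in[(562,257),(635,262),(548,232),(620,235)]]
sp=[q(x-400,y-300,(115,165)) for x,y in[(707,358),(657,328),(707,388),(655,358)]]
for a,b in zip(tp,sp): print("pin",*tri(T,a,S,b))
# plate corners ll,lr,ul,ur
co=[q(x-400,y,(303,125)) for x,y in[(493,264),(692,273),(512,57),(708,65)]]
sc=[q(x-400,y-300,(115,165)) for x,y in[(785,410),(630,318),(622,477)]]
for a,b in zip([co[0],co[1],co[2]],sc): print("corner",*tri(T,a,S,b))
E
```

```text
lid px [210.435 190.843] [  4   5  18  17 223] 210.75 191.5 9.100237846374512
yel [215.375  194.5312] [14 14  8  6 32]
lid [0.5748 0.1734 0.06  ] [0.5725 0.1718 0.066 ] yel [0.5644 0.1587 0.062 ] r 0.015434347294171933 ang -121.47581195004858
scene yel [283.1579 208.8947] [16  7  5  5 19] [[0.5668 0.1557 0.062 ]] (array([0.5654, 0.1571, 0.0614]), np.float64(0.003734096476094708))
pin [ 0.6318 -0.1917  0.0328] 0.0060809189722444154
pin [ 0.63   -0.2353  0.0304] 0.005046702707790459
pin [ 0.6464 -0.1832  0.0245] 0.002437939642935312
pin [ 0.6459 -0.2265  0.0231] 0.002120771624017738
corner [ 0.6253 -0.1484  0.0063] 0.008993980432788968
corner [ 0.6246 -0.2711  0.0112] 0.0015360564201048717
corner [ 0.7441 -0.1557  0.0628] 0.004455544063439642
```

```bash
cat > stand.py <<'E'
from m import *
from scipy.optimize import least_squares
np.set_printoptions(precision=4,suppress=True)
q=lambda X,Y,o:((X+.5)/5-.5+o[0],(Y+.5)/5-.5+o[1])
tp=[q(x-400,y,(303,125)) for x,y in[(562,257),(635,262),(548,232),(620,235),(493,264),(692,273)]]
sp=[q(x-400,y-300,(115,165)) for x,y in[(707,358),(657,328),(707,388),(655,358),(785,410),(630,318)]]
M=np.array([[-.021,.021,.02],[-.021,-.021,.02],[-.021,.021,0],[-.021,-.021,0],[-.045,.065,0],[-.045,-.065,0]])
def Rspot(w):
    a=np.radians(25);cz,sz=np.cos(w),np.sin(w)
    return np.array([[cz,-sz,0],[sz,cz,0],[0,0,1]])@np.array([[np.cos(a),0,-np.sin(a)],[0,1,0],[np.sin(a),0,np.cos(a)]])
P=lambda p:M@Rspot(p[2]).T+[p[0],p[1],.0336]
def res(p,cams=(0,1)):return np.vstack([proj(f,P(p))-o for i,(f,o) in enumerate([(T,tp),(S,sp)]) if i in cams])
for cams in[(0,),(1,),(0,1)]:
    s=least_squares(lambda p:res(p,cams).ravel(),[.665,-.205,0],loss="soft_l1");print(cams,s.x,np.degrees(s.x[2]))
    print(res(s.x,cams).round(1).tolist())
E
python3 stand.py
```

```text
(0,) [ 0.6636 -0.2074 -0.002 ] -0.11474326741220175
[[-0.4, -2.5], [-0.8, -3.1], [1.4, 0.4], [1.0, 0.2], [-2.9, 1.2], [0.4, 0.7]]
(1,) [ 0.6665 -0.2064 -0.0185] -1.0611839802991105
[[0.6, 0.6], [0.4, 0.5], [-0.4, 0.0], [-0.1, -0.1], [-0.1, -0.3], [-0.3, -0.7]]
(0, 1) [ 0.665  -0.2072 -0.0131] -0.7496289572934456
[[-0.5, -3.1], [-0.9, -3.5], [1.3, -0.2], [0.9, -0.2], [-3.1, 0.5], [0.2, 0.4], [0.7, 0.2], [0.5, 0.1], [-0.3, -0.4], [-0.1, -0.5], [-0.0, -0.9], [-0.3, -1.0]]
```

```bash
cat > plan.py <<'E'
import numpy as np
from scipy.spatial.transform import Rotation as R
JX,JY,JA=.573,.172,np.radians(-121.5)
SX,SY,SZ,SW=.6655,-.207,.0336,np.radians(-1.1)
Rs=R.from_euler('z',SW)*R.from_euler('y',-np.radians(25))
down=R.from_euler('x',np.pi)
def pick(phi): return R.from_euler('z',phi-np.pi/2)*down*R.from_euler('z',np.pi) # tool y along phi
def place(phi,ja=JA): return Rs*R.from_euler('z',-ja)*pick(phi)
def spot(p): return np.array([SX,SY,SZ])+Rs.apply(p)
H=.026
E
python3 - <<'E'
from plan import *
from bench import env,kinematics
from m import T
from h import proj
import numpy as np
print(proj(T,[spot([-.021,.021,.01]),spot([-.021,-.021,.01])]), "obs",[(555.5-400)/5-.5+303,246.5/5-.5+125],[(628.5-400)/5-.5+303,249.5/5-.5+125])
for d in range(-180,180,30):
    phi=np.radians(d-31.5);print(d-31.5,pick(phi).apply([0,1,0]).round(2),end=' ')
    for p,r in[([JX,JY,.004+H],pick(phi)),(spot([.003,0,H]),place(phi)),(spot([.003,0,H+.08]),place(phi))]:
        q=kinematics.ik(p,r.as_quat());print(None if q is None else np.round(q,2).tolist(),end=' ')
    print()
E
```

```text
[[333.86819795 171.67678159]
 [347.97865832 172.32648423]] obs [333.6, 173.8] [348.2, 174.4]
-211.5 [-0.85  0.52 -0.  ] [0.1, 0.69, 1.48, -0.0, 0.98, -2.5] [-0.56, 0.66, 1.51, 0.38, 0.62, 0.76] [-0.59, 0.5, 1.57, 0.35, 0.73, 0.78] 
-181.5 [-1.    0.03 -0.  ] None [-0.56, 0.66, 1.51, 0.38, 0.62, 0.24] [-0.59, 0.5, 1.57, 0.35, 0.73, 0.26] 
-151.5 [-0.88 -0.48 -0.  ] [0.1, 0.69, 1.48, 0.0, 0.98, 2.74] [-0.56, 0.66, 1.51, 0.38, 0.62, -0.29] [-0.59, 0.5, 1.57, 0.35, 0.73, -0.27] 
-121.5 [-0.52 -0.85 -0.  ] [0.1, 0.69, 1.48, 0.0, 0.98, 2.22] [-0.56, 0.66, 1.51, 0.38, 0.62, -0.81] [-0.59, 0.5, 1.57, 0.35, 0.73, -0.79] 
-91.5 [-0.03 -1.   -0.  ] [0.1, 0.69, 1.48, 0.0, 0.98, 1.69] [-0.56, 0.66, 1.51, 0.38, 0.62, -1.33] [-0.59, 0.5, 1.57, 0.35, 0.73, -1.31] 
-61.5 [ 0.48 -0.88 -0.  ] [0.1, 0.69, 1.48, 0.0, 0.98, 1.17] [-0.56, 0.66, 1.51, 0.38, 0.62, -1.86] [-0.59, 0.5, 1.57, 0.35, 0.73, -1.84] 
-31.5 [ 0.85 -0.52 -0.  ] [0.1, 0.69, 1.48, 0.0, 0.98, 0.65] [-0.56, 0.66, 1.51, 0.38, 0.62, -2.38] [-0.59, 0.5, 1.57, 0.35, 0.73, -2.36] 
-1.5 [ 1.   -0.03 -0.  ] [0.1, 0.69, 1.48, -0.0, 0.98, 0.12] None None 
28.5 [ 0.88  0.48 -0.  ] [0.1, 0.69, 1.48, -0.0, 0.98, -0.4] [-0.56, 0.66, 1.51, 0.38, 0.62, 2.86] [-0.59, 0.5, 1.57, 0.35, 0.73, 2.88] 
58.5 [ 0.52  0.85 -0.  ] [0.1, 0.69, 1.48, -0.0, 0.98, -0.93] [-0.56, 0.66, 1.51, 0.38, 0.62, 2.33] [-0.59, 0.5, 1.57, 0.35, 0.73, 2.35] 
88.5 [ 0.03  1.   -0.  ] [0.1, 0.69, 1.48, -0.0, 0.98, -1.45] [-0.56, 0.66, 1.51, 0.38, 0.62, 1.81] [-0.59, 0.5, 1.57, 0.35, 0.73, 1.83] 
118.5 [-0.48  0.88 -0.  ] [0.1, 0.69, 1.48, -0.0, 0.98, -1.97] [-0.56, 0.66, 1.51, 0.38, 0.62, 1.28] [-0.59, 0.5, 1.57, 0.35, 0.73, 1.3]
```

```bash
python3 - <<'E'
from plan import *
from bench import env,monitor,eyes
import cv2
phi=np.radians(-31.5);q=pick(phi).as_quat()
env.reach([JX,JY,.13],q)
f=env.movel([JX,JY,.004+H],velocity=.08,guard=12)
s=monitor.sense();print(f,s["clock"],s["position"],s["finger_gap"])
if not f:
    env.close_gripper(40);s=monitor.sense();print(s["clock"],s["finger_gap"],s["gripper_force"])
    env.movel([JX,JY,.14],velocity=.1);s=monitor.sense();print(s["clock"],s["finger_gap"],s["gripper_force"],s["contact_force"])
o=[]
for n,(x,y) in(("scene",(230,150)),("top",(160,140))):
    f=eyes.grab_frame(n)["frame"][:,:,::-1];cv2.imwrite(f"pics/{n}1.png",f)
    o.append(cv2.convertScaleAbs(cv2.resize(f[y:y+100,x:x+100],(400,400),interpolation=cv2.INTER_CUBIC),alpha=1.6,beta=10))
cv2.imwrite("pics/g1.png",np.hstack(o))
E
```

```text
False 3.7083 [0.57329767 0.17205425 0.03052485] 1.0018726090258245
4.1 0.6302432109022487 41.91324234008789
5.35 0.6343769186206002 42.61145889759064 [ 0.19267952 -0.2214748  -3.20047904]
```

View pics/g1.png

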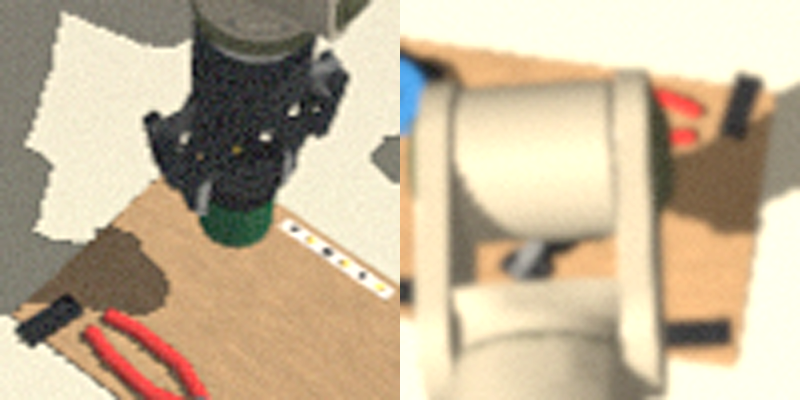

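The jar is held: it weighs about 0.33 kg and the finger gap matches the lid. I'll turn the label to face the scene camera and measure its real angle.

```bash
python3 - <<'E'
from plan import *
from bench import env,monitor,eyes
import cv2
from h import proj
a=np.radians(26.5)
r=R.from_euler('z',a-JA)*pick(np.radians(-31.5))
env.reach([JX,JY,.17],r.as_quat())
s=monitor.sense();p=np.array(s["position"]);print(s["clock"],p)
F=eyes.grab_frame("scene");f=F["frame"]
b=p-[0,0,H] # jar base centre
L=lambda d:b+[.026*np.cos(a+d),.026*np.sin(a+d),.022]
for d in(-.3,-.15,0,.15,.3): print(d,proj(F,L(d)))
px=proj(F,L(0))[0];x0,y0=(px-40).astype(int);print(x0,y0)
cv2.imwrite("pics/scene2.png",f[:,:,::-1])
cv2.imwrite("pics/g2.png",cv2.convertScaleAbs(cv2.resize(f[y0:y0+80,x0:x0+80,::-1],(560,560),interpolation=cv2.INTER_CUBIC),alpha=1.5,beta=10))
hsv=cv2.cvtColor(f,cv2.COLOR_RGB2HSV);w=np.zeros(hsv.shape[:2],bool);X,Y=px.astype(int)
w[Y-14:Y+14,X-14:X+14]=1
for nm,m in(("green",(abs(hsv[...,0].astype(int)-75)<25)&(hsv[...,1]>90)&w),("white",(hsv[...,1]<60)&(hsv[...,2]>80)&w),("yel",(abs(hsv[...,0].astype(int)-27)<8)&(hsv[...,1]>120)&(hsv[...,2]>70)&w)):
    i=np.argwhere(m);print(nm,len(i),i.mean(0)[::-1] if len(i) else '',i.min(0)[::-1] if len(i) else '',i.max(0)[::-1] if len(i) else '')
E
```

```text
7.6583 [0.57298991 0.17199052 0.16994313]
-0.3 [[285.57342657 198.26835772]]
-0.15 [[286.97808758 198.69619648]]
0 [[288.43770076 198.95267609]]
0.15 [[289.91825187 199.03159808]]
0.3 [[291.38516571 198.93106005]]
248 158
green 52 [288.13461538 194.65384615] [276 184] [298 201]
white 61 [293.90163934 197.40983607] [274 184] [301 207]
yel 40 [289.225 190.35 ] [287 186] [292 195]
```

View pics/g2.png

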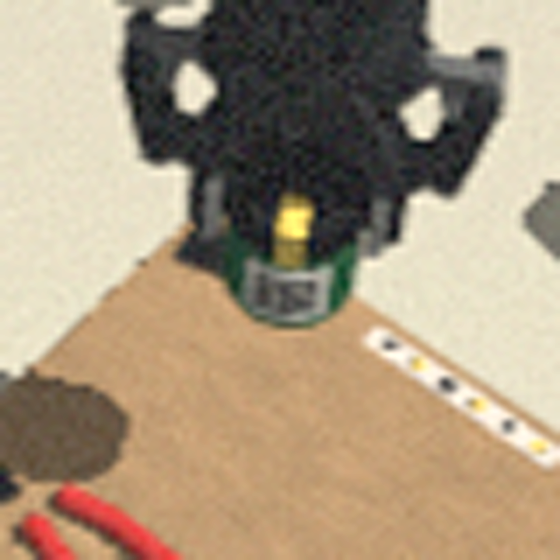

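The label shows at crop (289,290) and the jar body is centred at crop 292, so the label is within about 3° of my estimate. I'll correct by 2.5°, then go to the plate by way of a waypoint clear of the can. I'll touch the pins gently sideways to find them, then set the jar down under guard.

```bash
sed -i 's/SX,SY,SZ,SW=.6655/SX,SY,SZ,SW=.664/' plan.py; python3 - <<'E'
from plan import *
from bench import env,monitor
r=place(np.radians(-31.5),JA-np.radians(2.5));q=r.as_quat()
def loc():
    s=monitor.sense();return Rs.inv().apply(np.array(s["position"])-[SX,SY,SZ]).round(4),round(s["clock"],2),np.round(Rs.inv().apply(s["contact_force"]),1)
env.reach([.53,-.1,.20],q)
env.movel(spot([.010,0,H+.06]),velocity=.12);print(loc())
print(env.movel(spot([.010,0,H+.005]),velocity=.04,guard=5),loc())
print(env.movel(spot([-.010,0,H+.005]),velocity=.015,guard=5),loc())
E
```

```text
(array([0.0101, 0.0003, 0.0864]), 10.38, array([-1.4,  0.3, -2.3]))
False (array([ 0.0102, -0.0001,  0.0312]), 11.9, array([-0.3,  0.1, -2.3]))
True (array([ 0.0003, -0.0007,  0.0312]), 12.69, array([ 4.2, -1.2, -1.3]))
```

The jar touched the pins at x = 0.0003, as expected. I'll back off slightly, lower it and look.

```bash
cat > look.py <<'E'
from bench import eyes
import cv2,numpy as np,sys
o=[]
for n,(x,y) in(("scene",(115,120)),("top",(303,110))):
    f=eyes.grab_frame(n)["frame"][:,:,::-1];cv2.imwrite(f"pics/{n}_{sys.argv[1]}.png",f)
    o.append(cv2.convertScaleAbs(cv2.resize(f[y:y+100,x:x+80],(400,500),interpolation=cv2.INTER_CUBIC),alpha=1.6,beta=10))
cv2.imwrite(f"pics/g_{sys.argv[1]}.png",np.hstack(o))
E
python3 - <<'E'
from plan import *
from bench import env,monitor
def loc():
    s=monitor.sense();return Rs.inv().apply(np.array(s["position"])-[SX,SY,SZ]).round(4),round(s["clock"],2),np.round(Rs.inv().apply(s["contact_force"]),1)
env.movel(spot([.0018,0,H+.005]),velocity=.015);print(loc())
print(env.movel(spot([.0018,0,H-.008]),velocity=.012,guard=6),loc())
E
python3 look.py 3
```

```text
(array([ 0.0017, -0.    ,  0.0309]), 13.03, array([ 0.3, -2.2, -1.8]))
True (array([0.0019, 0.0001, 0.0276]), 13.53, array([-0.1,  1.4,  4. ]))
```

View pics/g_3.png

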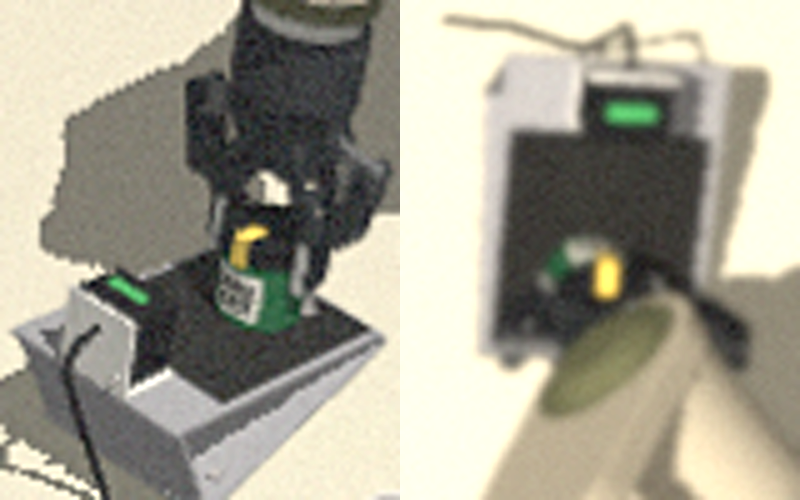

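The jar stands on the plate upright, with the label toward the reader; in the top crop the seal is at (607,275). The label's near edge in the scene crop, at about (259,300), gives me a check on the yaw.

```bash
python3 - <<'E'
from plan import *
from h import proj
from m import T,S
for d in(-15,-10,-5,0,5,10,15):
    a=np.radians(d);h=15.5/26
    pt=lambda an,rad,z:spot([.0018+rad*np.cos(an),rad*np.sin(an),z])
    s=((proj(S,[pt(a+h,.026,.037),pt(a+h,.026,.007)])-[115,120]+.5)*5-.5).round(0).tolist()
    t=((proj(T,[pt(a+h,.026,.037),pt(a+h,.026,.007),pt(a,.0278,.045),pt(a,.0275,.062)])-[303,110]+.5)*5-.5+[400,0]).round(0).tolist()
    print(d,"scene edge top,bot",s,"top: edge",t[:2],"seal",t[2:])
print("body sil scene",((proj(S,[spot([.0018,0,.022]),spot([.0018,0,.062])])-[115,120]+.5)*5).round(0).tolist(),"lid top in top",((proj(T,[spot([.0018,0,.062])])-[303,110]+.5)*5+[400,0]).round(0).tolist())
E
```

```text
-15 scene edge top,bot [[248.0, 274.0], [241.0, 316.0]] top: edge [[593.0, 250.0], [585.0, 235.0]] seal [[623.0, 251.0], [628.0, 260.0]]
-10 scene edge top,bot [[252.0, 275.0], [245.0, 317.0]] top: edge [[589.0, 251.0], [581.0, 236.0]] seal [[619.0, 250.0], [624.0, 259.0]]
-5 scene edge top,bot [[255.0, 276.0], [248.0, 318.0]] top: edge [[585.0, 253.0], [577.0, 238.0]] seal [[615.0, 249.0], [620.0, 258.0]]
0 scene edge top,bot [[259.0, 277.0], [252.0, 319.0]] top: edge [[582.0, 254.0], [574.0, 240.0]] seal [[611.0, 249.0], [616.0, 258.0]]
5 scene edge top,bot [[263.0, 278.0], [256.0, 319.0]] top: edge [[578.0, 257.0], [571.0, 242.0]] seal [[606.0, 249.0], [611.0, 258.0]]
10 scene edge top,bot [[267.0, 278.0], [260.0, 320.0]] top: edge [[575.0, 259.0], [567.0, 244.0]] seal [[602.0, 249.0], [607.0, 258.0]]
15 scene edge top,bot [[271.0, 279.0], [263.0, 320.0]] top: edge [[572.0, 262.0], [564.0, 247.0]] seal [[598.0, 250.0], [603.0, 259.0]]
body sil scene [[262.0, 277.0], [272.0, 221.0]] lid top in top [[611.0, 305.0]]
```

All the cues agree on about +6° of yaw error. That is within tolerance, but it's cheap to fix: lift 5 mm, turn −6°, lower again, then release and retreat.

```bash
python3 - <<'E'
from plan import *
from bench import env,monitor
def loc():
    s=monitor.sense();return Rs.inv().apply(np.array(s["position"])-[SX,SY,SZ]).round(4),round(s["clock"],2),np.round(Rs.inv().apply(s["contact_force"]),1)
env.movel(spot([.0018,0,H+.007]),velocity=.02)
r=place(np.radians(-31.5),JA-np.radians(2.5-6));print(r.apply([0,1,0]).round(2))
env.reach(spot([.0018,0,H+.007]),r.as_quat());print(loc())
print(env.movel(spot([.0018,0,H-.006]),velocity=.012,guard=6),loc())
env.release();env.hold(.3);print(loc())
p=np.array(monitor.sense()["position"])
env.movel(p+Rs.apply([0,0,.10]),velocity=.1);print(loc())
env.reach([.45,.0,.3],r.as_quat());print(loc())
E
python3 look.py 4
```

```text
[0.07 1.   0.03]
(array([0.0017, 0.0001, 0.0329]), 14.42, array([ 1.2, -0.5, -1.6]))
True (array([ 0.0019, -0.    ,  0.0276]), 15.01, array([-0. ,  0.6,  4.4]))
(array([ 0.0012, -0.    ,  0.0271]), 15.73, array([ 0.1, -0.8, -0.5]))
(array([8.000e-04, 1.000e-04, 1.265e-01]), 16.88, array([-0.4,  0.7, -0.3]))
(array([-0.0848,  0.2024,  0.3329]), 18.04, array([ 0.6,  0.3, -0.9]))
```

View pics/g_4.png

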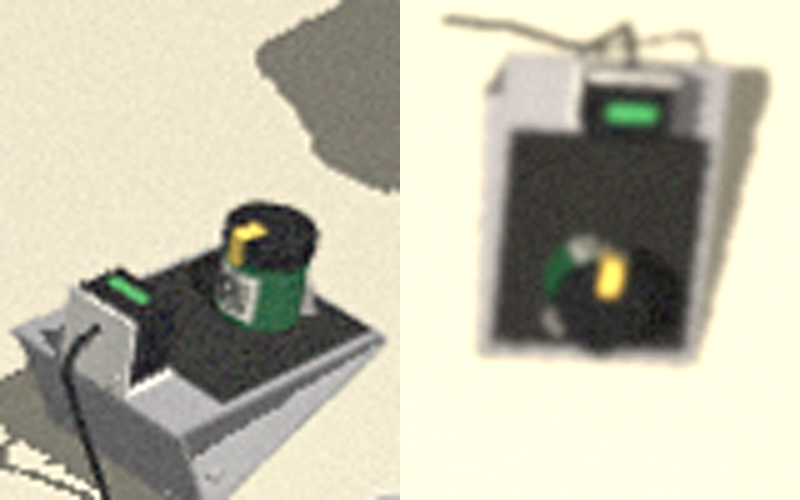

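The jar stands flat and released against the pins. In the scene crop the label edge runs from (260,275) to (253,322), which matches a yaw error of about 0–2°.

```bash
python3 -c "
from bench import job
print(job.hand_in())"
```

```text
the job is handed in; nothing more can be done
None
```

The jar stands released on the reader plate against both stop pins, its label facing the red window to within about 2° by the last picture, and the job is handed in; no verdict came back, and I didn't re-measure the spool, cutters or can, though the robot felt no contact near them.

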